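# Load the bench bath and work its sticky cover shut

## Task

Stand the small steel sample can upright inside the ring on the floor of the bath's open well, then slide the bath's glass cover fully home, away from the robot, by its two push rollers. The cover drags and racks in its tracks, so work it along a little at one end and then a little at the other until both ends are against their stops, and never push on it with more than 17 newtons. Leave the bottle, the beaker and the spanner where they are.

Things in the scene. Friction and masses are not known exactly. Their poses are not given: they have to be found in the camera images.
- bath: Cream bench bath, 260 mm deep (x), 360 wide (y), 130 high, fixed at a varying place and yaw. Origin: centre of its underside; x points from its control face (near the robot) to its far side, y to its left, z up. The near half is a closed deck at z 130 mm. Aluminium side rails run along x on both sides, from 146 to 180 mm off the centre line, top at z 147 mm.
- seat_ring (a point): Centre of the steel ring on the well's floor, at floor height. Ring: inner diameter 52 mm, outer 64, 14 high; the can belongs in it. In the bath's frame: x +58, y 0, z 55 mm. The open well around it spans x +12 to +100 mm and y -130 to +130 mm, floor at z 55 mm; the open cover may overhang its near edge by up to 10 mm.
- can: Small closed steel sample can, 42 mm in diameter, 60 high (38 mm diameter on its topmost 6 mm), about 200 g, standing on the bench beside the bath, on one side or the other. Origin: centre of its underside, z along its axis.
- cover: The sliding cover: aluminium frame with glass, 100 mm deep (x), 308 wide, 6 thick, top face at z 140 mm of the bath's frame. It slides along the bath's +x, from over the near deck to over the well, 85 to 105 mm to go, at times a little askew. Origin: its left end. A push at one roller moves that end alone; from a lead of about 45 mm it binds. Bound, or pushed at the middle, it takes 20 N.
- cover_end_l (a point): Point on the cover's top face at its left (+y) end, on its middle line, y +150 mm in the bath's frame. This end is home, against a hard stop, when the point is at x = +52.5 mm in the bath's frame. The end drags on its own track with about 10 N and stays where it is left.
- cover_end_r (a point): The same at the cover's right (-y) end, y -150 mm in the bath's frame; home also at x = +52.5 mm, with the same drag.
- lug_l_mid (a point): Centre of the left push roller: a free-turning steel roller 18 mm in diameter, 24 mm long, lying along y between thin cheeks (top at z 169 mm) on the cover, y +125 mm in the bath's frame, axis at z 160 mm; it floats 4 mm sideways. Push on its near (-x) side: about 11 N while it runs free, more when it binds or is at its stop. Rubber-mounted: gives 1 mm per 1.5 N along x, up to 12 mm.
- lug_r_mid (a point): The same for the right push roller, y -125 mm in the bath's frame.
- reagent: Bystander: amber reagent bottle, 52 mm in diameter, 125 mm high, standing on the side of the bath where the can is not. Origin: centre of its underside.
- beaker: Bystander: glass beaker, 66 mm in diameter, 85 mm high, to the far left of the bath. Origin: centre of its underside.
- spanner: Bystander: 150 mm spanner with a wooden grip lying flat to the far right of the bath. Origin: underside at mid length, x along it.
There are look-alikes about, which are no part of the job. Several things have the shape of the can; the one meant has the colours described above.

How it is judged:
By the outcome, as a careful person would: the job done as asked, in the order asked, and still so for the second after the job is handed in, with the robot touching nothing.
It also fails if it takes over 70 s, if anything falls off the work surface, if the arm or the gripper's body presses on something with over 40 N, if the wrist force passes 120 N, or if a joint passes its speed limit or range.

## Robot

A 6-joint arm with a two-finger parallel gripper is mounted at the origin on the work surface. World frame = base frame: x ahead of the robot, y to its left, z up, the work surface at z = 0. Lengths are in m, angles in rad, forces in N, time in s.
With the tool pointing down it reaches from about 0.25 to 0.725 m from the base axis. Payload 4 kg.
Tool frame: the origin (TCP) lies at the very end of the fingers, on their centre line; the grasp point (between the pads) lies 19 mm behind it; z points along the fingers, y is the line along which they close (so a half turn about z gives the same grasp; the last joint's range is limited). The gripper opens to 85 mm and grips with 20 to 120 N. Pads are 22 mm wide; open, the fingers measure 114 mm over their backs; the gripper's body (76 mm by 85 mm) begins 54 mm behind the grasp point. The pads swing forward as they close: fully open they stand 13 mm farther back than shut.
Start: joints at [1.321, 0.241, 0.005, 1.335, 0, 1.571], TCP at [0.124, 0.484, 0.231] pointing down, gripper open.
Joint ranges: [-2.72, 2.72], [-1.05, 1.87], [-1.09, 1.28], [-1.99, 2.15], [-1.42, 1.44], [-3.14, 3.14]. Speed limits (rad/s): [2.79, 2.79, 3.14, 3.14, 3.14, 3.14].

## Interface

Orientations are given as a unit quaternion [x, y, z, w].
In Python, from workcell import bot gives the robot as it stands.
- The arm moves only by the tool carry_out, never from a script. Its argument "increments" is one flat list of numbers, 5 for each row, row after row: the finger opening in cm, from 0 to 8.54, then the shift along the tool's x, y, z in cm, then the turn about the tool's z in rad. A call has exactly 5 rows; each row shifts and turns the commanded pose from where the row before left it, along the tool's axes as they then stand; what a row does not reach is not made up. A row lasts 1/8 s, in which the tool goes at most 62.5 mm and 10.7 degrees, less where a joint would pass 70% of its speed; a pose out of reach is approached as far as the arm can. A call with a gripper value outside its range is refused whole. The fingers move at their own pace and stop on an object; the grip force is fixed at half the most. Time passes only in rows, so rows that do not move let the fingers close, or fill a call up. It gives the time, the measured TCP pose, the force, the opening and the grip force at its end, in the units of the state.
- bot.get_obs(): the state, without advancing time (a new reading comes with each control period).
- bot.camera(name): name is "side" or "top" or "wrist"; returns a dict with "pixels" (420x560x3 uint8, blue, green, red), "range_z" (420x560 float32, m along the optical axis (not along the pixel's ray), 0 where there is no reading), "mtx" (3x3 intrinsics, pixels), "eye" and "attitude" of the camera in the world. Camera axes: x right, y down, z forward; pixel columns grow to the right and rows downward; lengths in m; the calibration is good to about 2 mm. A picture is of the moment at which its call begins.
- bot.job_done(): hands the job in; it is judged then, once.
Trained networks look in a picture, given as the dict that the camera call returned (one of the last four; its "shot" number tells which), for a name from the list of things; names that differ only in an ending like _2 or _b are one class to them, and where a whole thing is asked for, a point or a joint stands for the part that bears it (a point fixed in the world has none). Each returns a list of dicts, best first, with "p" (0 to 1); they miss things now and then, are a little off and sometimes report something else, mostly with a low value. They report only what shows in the picture. A call takes as long as a camera call. They do not tell look-alikes from the thing itself.
- bot.find_in(picture, name): "xyz" ([x, y, z] in m, in the coordinates of the camera as it stood for that picture, good to about 4 mm: the middle of the surface that is visible of it).
- bot.regions_of(picture, name): "mask" (420x560 bool, what is visible of it).
- bot.place_of(picture, name): "xyz" ([x, y, z] in m, in the coordinates of the camera as it stood for that picture, good to about 4 mm: a listed point, or the origin of a listed thing).
The state is a dict: "clock": time; "joint_pos": joint angles; "joint_vel": joint speeds; "tau": joint torques, N m; "eef_pos": TCP position; "tool_rot": TCP orientation; "ft_force": force on the tool from outside, world axes, zero at the start; "ft_torque": the same for the moment, N m; "grip_width": finger opening in m; "grasp_force": force on a finger pad.
Only numpy, scipy, OpenCV 4.12 (cv2) and the standard library are available. Lean on these libraries where they do the work, as an engineer would, in place of code of your own. Each camera call takes 0.05 s, during which the arm holds its last target. There are 200 camera calls.

## Working session

There is one attempt and no reset: what is moved stays moved. The work goes in short steps, Python scripts to look and compute and a tool call to move; the robot and the scene stay as the last step left them, time stands still between calls to the robot, and variables do not carry over. Pictures are saved under pics/ and viewed, at most 10 in all, crops included, and the job is handed in when it is done.

Besides the shell and the picture viewer there is one more tool, called as name(argument=value, ...), one argument or row to a line, values as JSON. carry_out: Moves the arm, as the interface text tells. Its arguments: {"type":"object","properties":{"increments":{"type":"array","items":{"type":"number"}}},"required":["increments"]}

```bash
mkdir -p pics; ls; cat > h.py <<'E'
import numpy as np, cv2
from scipy.spatial.transform import Rotation as R
from workcell import bot
def att(c):
    a=np.array(c["attitude"],float)
    return a if a.shape==(3,3) else R.from_quat(a).as_matrix()
def w(c,p): return att(c)@np.array(p,float)+np.array(c["eye"])
def pix(c,pw):
    q=c["mtx"]@(att(c).T@(np.array(pw)-c["eye"])); return (q[:2]/q[2]).round(0)
def cloud(c):
    z=c["range_z"]; v,u=np.indices(z.shape); K=c["mtx"]
    P=np.stack([(u-K[0,2])*z/K[0,0],(v-K[1,2])*z/K[1,1],z],-1)
    return P@att(c).T+np.array(c["eye"])
def save(c,n): cv2.imwrite("pics/"+n,c["pixels"])
E
python3 - <<'E'
from h import *
np.set_printoptions(precision=4,suppress=True)
for n in ("top","side"):
    c=bot.camera(n); save(c,n+"0.png"); print(n,c["eye"],c["attitude"],c["mtx"][0])
    for t in ("bath","seat_ring","can","cover_end_l","cover_end_r","lug_l_mid","lug_r_mid","reagent","beaker","spanner"):
        for d in bot.place_of(c,t)[:4]:
            p=w(c,d["xyz"]); print(t,round(d["p"],2),p,pix(c,p))
o=bot.get_obs();print(o)
E
```

```text
pics
top [0.3536 0.055  1.4836] [ 0.7073 -0.7043  0.0493 -0.0352] [542.1102   0.     281.1553]
bath 0.72 [ 0.5821 -0.0395 -0.0004] [305. 194.]
seat_ring 0.98 [ 0.6374 -0.0499  0.0518] [310. 171.]
can 0.8 [ 0.3661  0.3877 -0.0033] [148. 272.]
can 0.57 [ 0.4603  0.346  -0.    ] [164. 238.]
can 0.54 [0.4358 0.4391 0.0024] [129. 246.]
cover_end_l 0.83 [0.5635 0.1153 0.1434] [246. 193.]
cover_end_l 0.69 [ 0.5148 -0.1808  0.1421] [365. 213.]
cover_end_r 0.83 [0.5635 0.1153 0.1434] [246. 193.]
cover_end_r 0.69 [ 0.5148 -0.1808  0.1421] [365. 213.]
lug_l_mid 0.63 [0.5602 0.0927 0.1623] [255. 193.]
lug_r_mid 0.56 [ 0.5182 -0.1552  0.1621] [356. 210.]
reagent 0.56 [ 0.5022 -0.3488  0.0005] [417. 224.]
beaker 0.74 [ 0.6361  0.3334 -0.0003] [170. 174.]
spanner 0.96 [ 0.6767 -0.3563  0.0018] [418. 162.]
side [ 0.1015 -0.591   0.6432] [ 0.8522 -0.248   0.131  -0.4416] [421.9931   0.     274.8926]
seat_ring 0.83 [ 0.6366 -0.0472  0.0555] [344. 235.]
can 0.83 [ 0.3654  0.3931 -0.002 ] [163. 200.]
can 0.77 [ 0.4584  0.3493 -0.0023] [200. 198.]
can 0.55 [0.4316 0.4381 0.0008] [179. 185.]
cover_end_l 0
[... 244 characters left out ...]
 178.]
lug_r_mid 0.68 [ 0.5153 -0.1483  0.1571] [334. 242.]
reagent 0.8 [ 0.4931 -0.3503 -0.0008] [392. 384.]
beaker 0.97 [ 0.6392  0.3367 -0.0031] [258. 182.]
spanner 0.58 [ 0.6751 -0.359  -0.001 ] [466. 340.]
{'clock': 1.1, 'joint_pos': array([1.321 , 0.2406, 0.005 , 1.3352, 0.    , 1.5708]), 'joint_vel': array([ 0.0006, -0.0002,  0.0009, -0.0008,  0.0011,  0.0002]), 'tau': array([  0.0005, -37.2222,  25.2695,   0.0011,   0.0002,  -0.    ]), 'eef_pos': array([0.1236, 0.4845, 0.2313]), 'tool_rot': array([ 0.1245,  0.9922,  0.    , -0.    ]), 'ft_force': array([-1.0855,  0.1033, -0.28  ]), 'ft_torque': array([ 0.046 , -0.0409, -0.1268]), 'grasp_force': 0.0, 'grip_width': 0.08510427397089386}
```

```bash
python3 - <<'E'
import cv2,numpy as np
a=cv2.imread("pics/top0.png");b=cv2.imread("pics/side0.png")
cv2.imwrite("pics/a.png",cv2.resize(a[130:310,80:460],None,fx=2.1,fy=2.1,interpolation=3))
# close crops: candidates
c=cv2.resize(b[150:215,140:235],None,fx=6,fy=6,interpolation=3)
d=cv2.resize(a[225:290,110:185],(450,390),interpolation=3)
c=cv2.resize(c,(350,240));d=cv2.resize(d,(440,380))
out=np.zeros((380,800,3),np.uint8);out[:240,:350]=c;out[:380,355:795]=d
cv2.imwrite("pics/b.png",out)
E
```

```text
(no output)
```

View pics/a.png

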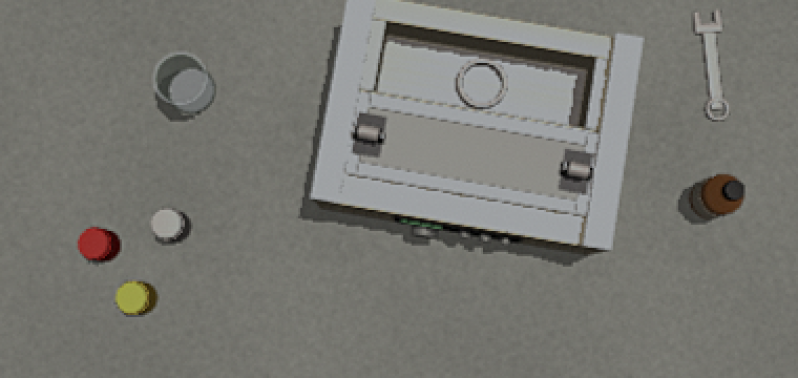

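View pics/b.png

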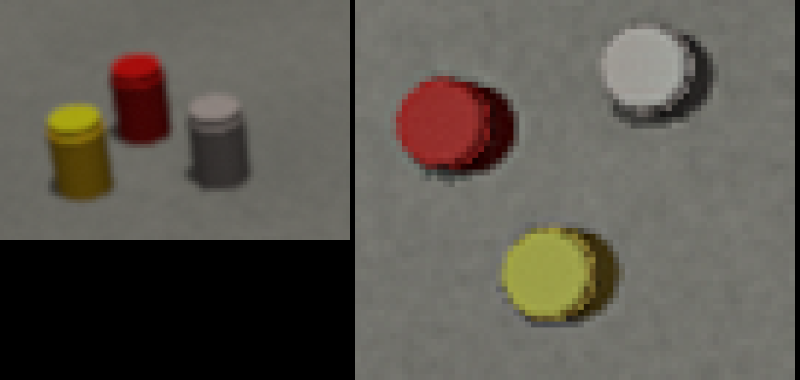

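Can look-alikes in the top picture: red (129,246), yellow (148,272) and grey steel (164,238). The close crop confirms that the grey one, at about (0.459, 0.348), is the can. The cover's rollers are at (255,193) and (356,210), and the ring is at (310,171).

```bash
cat >> h.py <<'E'
def bathfit(c):
    P=cloud(c).reshape(-1,3); m=(P[:,2]>.125)&(P[:,2]<.155)&(P[:,0]>.35)&(abs(P[:,1]+.04)<.3)
    r=cv2.minAreaRect((P[m,:2]*1000).astype(np.float32)); return r
def toolrel(o,target,yaw_y):
    "tool-axes shift (cm) to world target, and turn about tool z bringing tool y to heading yaw_y (deg, mod 180)"
    T=R.from_quat(o["tool_rot"]).as_matrix()
    d=T.T@(np.array(target)-o["eef_pos"])*100
    h=np.degrees(np.arctan2(T[1,1],T[0,1])); e=(h-yaw_y+90)%180-90
    return d,np.radians(e)
E
python3 - <<'E'
from h import *
np.set_printoptions(precision=4,suppress=True)
c=bot.camera("top"); print(bathfit(c))
P=cloud(c)
for n,(x,y) in {"can":(.459,.348)}.items():
    m=(np.hypot(P[...,0]-x,P[...,1]-y)<.035)&(P[...,2]>.05)
    print(n,m.sum(),P[m].mean(0),(P[m].max(0)+P[m].min(0))/2)
m=(np.hypot(P[...,0]-.637,P[...,1]+.049)<.045)&(P[...,2]>.062)&(P[...,2]<.075)
print("ring",m.sum(),(P[m].max(0)+P[m].min(0))/2, cv2.fitEllipse((P[m][:,:2]*1000).astype(np.float32)))
for s in((.5602,.0927),(.5182,-.1552)):
    m=(np.hypot(P[...,0]-s[0],P[...,1]-s[1])<.03)&(P[...,2]>.155); print(m.sum(),P[m].mean(0))
print(toolrel(bot.get_obs(),(.459,.3475,.12),79.5))
E
```

```text
((571.26416015625, -102.47958374023438), (491.80712890625, 260.864501953125), 80.3286361694336)
can 184 [0.4592 0.3456 0.0589] [0.4595 0.3465 0.058 ]
ring 187 [ 0.6438 -0.0458  0.0683] ((639.8115844726562, -48.23198699951172), (60.33018493652344, 64.26771545410156), 79.19207763671875)
96 [0.5596 0.0921 0.1659]
98 [ 0.5171 -0.1533  0.1665]
(array([-35.8836,  -4.981 ,  11.1288]), np.float64(-0.06657060105870799))
```

carry_out(
  increments=[7,-5,-0.7,0,0,7,-6,-0.9,0,0,7,-6,-0.9,0,0,7,-6,-0.9,0,0,7,-6,-0.8,0,0],
)

```text
clock: 1.78
eef_pos: [0.396, 0.3712, 0.2315]
tool_rot: [0.125, 0.992, 0.0, 0.0]
ft_force: [0.6, 0.6, 0.0]
grip_width: 0.0702
grasp_force: 0.0
```

carry_out(
  increments=[7,-5,-0.7,0,0,7,-1.8,0,2,-0.07,7,0,0,3,0,7,0,0,0,0,7,0,0,0,0],
)

```text
clock: 2.4
eef_pos: [0.4585, 0.3489, 0.1822]
tool_rot: [0.09, 0.996, 0.0, 0.0]
ft_force: [0.2, 0.1, 0.2]
grip_width: 0.0704
grasp_force: 0.0
```

```bash
python3 - <<'E'
from h import *
np.set_printoptions(precision=4,suppress=True)
o=bot.get_obs();print(o["clock"],o["eef_pos"],o["joint_pos"],o["grip_width"],o["ft_force"])
c=bot.camera("wrist");save(c,"w1.png")
P=cloud(c)
m=(np.hypot(P[...,0]-.459,P[...,1]-.347)<.04)&(P[...,2]>.054)&(P[...,2]<.066)
print(m.sum(),P[m].mean(0),(P[m].max(0)+P[m].min(0))/2)
for d in bot.place_of(c,"can"): print(d["p"],w(c,d["xyz"]))
c=bot.camera("top");P=cloud(c).reshape(-1,3)
m=(P[:,2]>.125)&(P[:,2]<.155)&(P[:,0]>.35)&(P[:,1]>-.25)&(P[:,1]<.2)
r=cv2.minAreaRect((P[m,:2]*1000).astype(np.float32));print(r)
print(toolrel(bot.get_obs(),(.4593,.3465,.025),80))
E
```

```text
2.4 [0.4585 0.3489 0.1822] [0.6505 0.4145 0.1223 1.2777 0.     0.8299] 0.0703656567962773 [0.2457 0.1178 0.1674]
1333 [0.4571 0.3505 0.06  ] [0.458  0.3503 0.058 ]
0.85 [ 0.3641  0.3911 -0.0019]
0.78 [0.4333 0.436  0.0018]
((581.9404296875, -38.091796875), (361.2397766113281, 261.0708312988281), 80.34212493896484)
(array([-0.0693, -0.3045, 15.795 ]), np.float64(-0.00454755823038834))
```

View pics/w1.png

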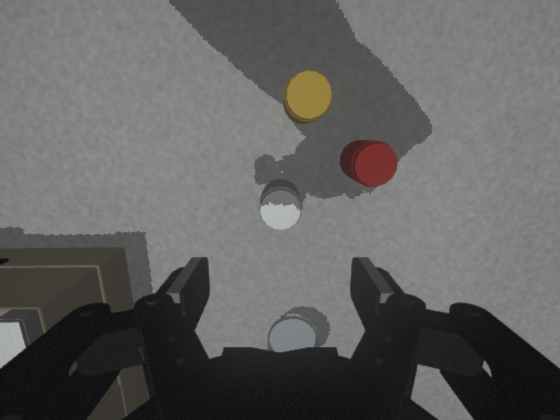

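```bash
python3 - <<'E'
from h import *
np.set_printoptions(precision=4,suppress=True)
c=bot.camera("wrist");P=cloud(c)
print(c["eye"],att(c)[:,2]);print(pix(c,(.458,.349,.06)),pix(c,(.637,.335,.04)),P[205,280],P[335,292],P[330,292],P[163,372],P[95,308])
print(toolrel(bot.get_obs(),(.458,.3485,.025),80.3))
E
```

```text
[0.3932 0.3617 0.3256] [ 0.2609 -0.0448 -0.9643]
[278. 209.] [294. 357.] [0.4545 0.3517 0.0598] [0.6058 0.3379 0.0423] [0.6071 0.3381 0.0319] [0.4315 0.4379 0.0606] [0.3664 0.3912 0.0596]
(array([ 0.0885, -0.1161, 15.78  ]), np.float64(-0.00987422252200968))
```

The wrist picture shows the grey can at (280,205) between yellow (308,95) and red (372,163). The disc at (292,335) is the beaker. I'm descending now.

carry_out(
  increments=[7,0.1,-0.1,4,-0.01,7,0,0,5,0,7,0,0,4,0,7,0,0,2.8,0,7,0,0,0,0],
)

```text
clock: 3.22
eef_pos: [0.4556, 0.3468, 0.0216]
tool_rot: [0.085, 0.996, -0.002, -0.002]
ft_force: [0.3, 0.1, -0.8]
grip_width: 0.0696
grasp_force: 0.0
```

carry_out(
  increments=[3.5,0,0,0,0,3.5,0,0,0,0,3.5,0,0,0,0,3.5,0,0,0,0,3.5,0,0,0,0],
)

```text
clock: 3.85
eef_pos: [0.4588, 0.349, 0.0258]
tool_rot: [0.085, 0.996, 0.002, 0.002]
ft_force: [0.5, -0.5, 6.8]
grip_width: 0.0402
grasp_force: 61.3
```

carry_out(
  increments=[3.5,0,0,-2,0,3.5,0,0,-5,0,3.5,0,0,-6,0,3.5,0,0,-6,0,3.5,0,0,-3,0],
)

```text
clock: 4.47
eef_pos: [0.4582, 0.3485, 0.2481]
tool_rot: [0.085, 0.996, 0.002, 0.003]
ft_force: [0.3, -0.2, -2.3]
grip_width: 0.0405
grasp_force: 61.0
```

```bash
python3 - <<'E'
from h import *
np.set_printoptions(precision=4,suppress=True)
o=bot.get_obs();print(o["eef_pos"],o["joint_pos"],o["grip_width"],o["grasp_force"])
c=bot.camera("side");save(c,"s1.png");cv2.imwrite("pics/s1c.png",cv2.resize(c["pixels"][80:260,120:420],None,fx=2.5,fy=2.5))
print(toolrel(o,(.6392,-.0480,.25),80.3))
E
```

```text
[0.4582 0.3485 0.2481] [ 0.6502  0.3824  0.2459  1.4275 -0.      0.8199] 0.040463554339100184 61.029540561139584
(array([-24.536 , -36.0193,  -0.2507]), np.float64(-0.00044682883310009214))
```

View pics/s1c.png

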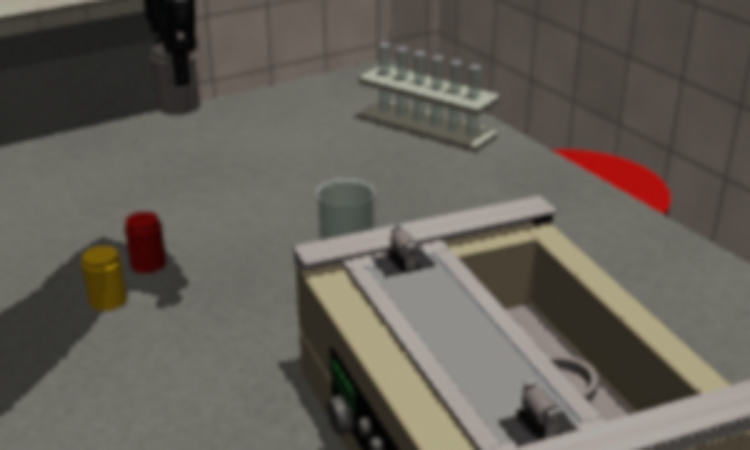

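The can is held upright, about 25 mm below the TCP, visible at (175,85) in the crop. Next I'm moving it over the ring.

carry_out(
  increments=[3.5,-1.8,-2.7,0,0,3.5,-2.7,-4,0,0,3.5,-2.7,-4,0,0,3.5,-2.7,-4,0,0,3.5,-2.7,-4,0,0],
)

```text
clock: 5.15
eef_pos: [0.5499, 0.1406, 0.2428]
tool_rot: [0.085, 0.996, -0.0, -0.0]
ft_force: [1.0, 0.1, -1.9]
grip_width: 0.0403
grasp_force: 61.0
```

carry_out(
  increments=[3.5,-2.7,-4,0,0,3.5,-2.7,-4,0,0,3.5,-2.7,-4,0,0,3.5,-2.3,-3.3,0,0,3.5,-1.5,-2,0,0],
)

```text
clock: 5.78
eef_pos: [0.6379, -0.0508, 0.2424]
tool_rot: [0.086, 0.996, -0.0, -0.001]
ft_force: [-0.0, 0.4, -1.6]
grip_width: 0.0403
grasp_force: 61.0
```

carry_out(
  increments=[3.5,0,0,0,0,3.5,0,0,2,0,3.5,0,0,2,0,3.5,0,0,0,0,3.5,0,0,0,0],
)

```text
clock: 6.4
eef_pos: [0.6379, -0.0479, 0.2041]
tool_rot: [0.084, 0.996, 0.0, 0.0]
ft_force: [0.4, -0.2, -1.7]
grip_width: 0.0402
grasp_force: 61.0
```

```bash
python3 - <<'E'
from h import *
np.set_printoptions(precision=4,suppress=True)
o=bot.get_obs();print(o["clock"],o["eef_pos"],o["joint_pos"])
c=bot.camera("wrist");save(c,"w2.png")
for t in("seat_ring","can","lug_l_mid","lug_r_mid","cover_end_l","cover_end_r"):
    for d in bot.place_of(c,t): 
        p=w(c,d["xyz"]);print(t,round(d["p"],2),p,pix(c,p))
print(toolrel(o,(.6392,-.0480,.08),80.3))
E
```

```text
6.4 [ 0.6379 -0.0479  0.2041] [-0.075   0.5361  0.3725  1.4066  0.0002  0.094 ]
seat_ring 0.88 [ 0.6339 -0.0463  0.0539] [280. 200.]
can 0.97 [ 0.6373 -0.0493  0.1779] [276. 249.]
lug_l_mid 0.72 [0.5573 0.0949 0.1597] [501.  68.]
lug_l_mid 0.43 [ 0.5129 -0.1735  0.1403] [50. 77.]
lug_r_mid 0.75 [ 0.5139 -0.1518  0.1568] [65. 67.]
cover_end_l 0.81 [0.5612 0.12   0.1402] [519.  74.]
cover_end_l 0.59 [ 0.5152 -0.1767  0.1444] [42. 81.]
cover_end_r 0.81 [0.5612 0.12   0.1402] [519.  74.]
cover_end_r 0.59 [ 0.5152 -0.1767  0.1444] [42. 81.]
(array([-0.1225,  0.0053, 12.4054]), np.float64(0.00031152213914974826))
```

View pics/w2.png

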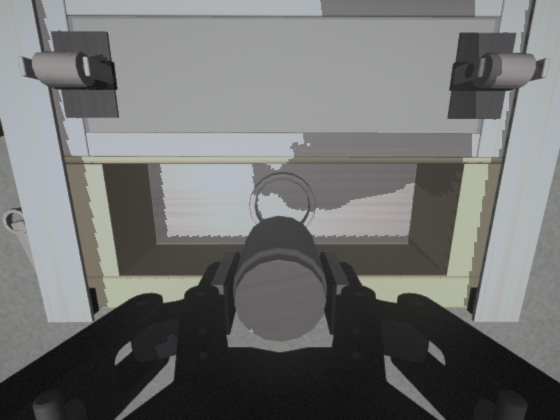

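```bash
python3 - <<'E'
from h import *
from scipy.optimize import least_squares
np.set_printoptions(precision=4,suppress=True)
c=bot.camera("wrist");P=cloud(c)
m=(np.hypot(P[...,0]-.637,P[...,1]+.048)<.042)&(P[...,2]>.0655)&(P[...,2]<.0715)
Q=P[m];q=Q[:,:2];print(len(Q),Q.min(0),Q.max(0))
f=least_squares(lambda v:np.hypot(*(q-v[:2]).T)-.029,[.637,-.048],loss="soft_l1",f_scale=.002);print(f.x,np.abs(f.fun).mean())
# rails inner direction / bath frame: far rim and rails
z=P[...,2]; m=(z>.145)&(z<.149); Q=P[m]; print(m.sum(), Q.min(0),Q.max(0))
# can lower surface points
m=(np.hypot(P[...,0]-.638,P[...,1]+.048)<.04)&(z>.172)&(z<.2); Q=P[m]
if len(Q):
  q2=Q[:,:2]; g=least_squares(lambda v:np.hypot(*(q2-v[:2]).T)-.021,[.638,-.048],loss="soft_l1",f_scale=.002); print("can",len(Q),Q[:,2].min(),g.x,np.abs(g.fun).mean())
E
```

```text
856 [ 0.6061 -0.076   0.0656] [ 0.6624 -0.0131  0.0714]
[ 0.6375 -0.0446] 0.001526665654109459
29205 [ 0.4711 -0.234   0.145 ] [0.738 0.142 0.149]
can 646 0.17820976206156286 [ 0.6378 -0.0477] 0.00016222704680707992
```

carry_out(
  increments=[3.5,0,0.15,3,0,3.5,0,0,3,0,3.5,0,0,2.6,0,3.5,0,0,0,0,3.5,0,0,0,0],
)

```text
clock: 7.42
eef_pos: [0.6389, -0.0471, 0.1185]
tool_rot: [0.085, 0.996, 0.0, 0.001]
ft_force: [-0.2, 0.1, -0.6]
grip_width: 0.0404
grasp_force: 61.0
```

```bash
cat >> h.py <<'E'
from scipy.optimize import least_squares
def circ(P,c0,r,z0,z1,rad):
    m=(np.hypot(P[...,0]-c0[0],P[...,1]-c0[1])<rad)&(P[...,2]>z0)&(P[...,2]<z1); q=P[m][:,:2]
    if len(q)<20: return len(q),None
    f=least_squares(lambda v:np.hypot(*(q-v[:2]).T)-r,c0,loss="soft_l1",f_scale=.002); return len(q),f.x.round(4),q.min(0).round(4),q.max(0).round(4)
E
python3 - <<'E'
from h import *
np.set_printoptions(precision=4,suppress=True)
o=bot.get_obs();print(o["clock"],o["eef_pos"],o["ft_force"])
for n in("wrist","side"):
    c=bot.camera(n);save(c,n+"3.png");P=cloud(c)
    print(n,"ring",circ(P,(.638,-.0465),.029,.0655,.0715,.042))
    print(n,"can",circ(P,(.638,-.0465),.021,.097,.115,.03))
E
python3 -c "
import cv2;a=cv2.imread('pics/wrist3.png');cv2.imwrite('pics/w3c.png',cv2.resize(a[130:330,180:400],None,fx=3,fy=3,interpolation=3)[:590])"
```

```text
7.425 [ 0.6389 -0.0471  0.1185] [-0.2029  0.067  -0.6422]
wrist ring (1501, array([ 0.6373, -0.0446]), array([ 0.6058, -0.0761]), array([ 0.6584, -0.0131]))
wrist can (578, array([ 0.6386, -0.0464]), array([ 0.6173, -0.0646]), array([ 0.6325, -0.0262]))
side ring (52, array([ 0.6387, -0.0449]), array([ 0.6337, -0.0769]), array([ 0.6795, -0.0404]))
side can (127, array([ 0.6379, -0.0467]), array([ 0.6153, -0.069 ]), array([ 0.6516, -0.0314]))
```

View pics/w3c.png

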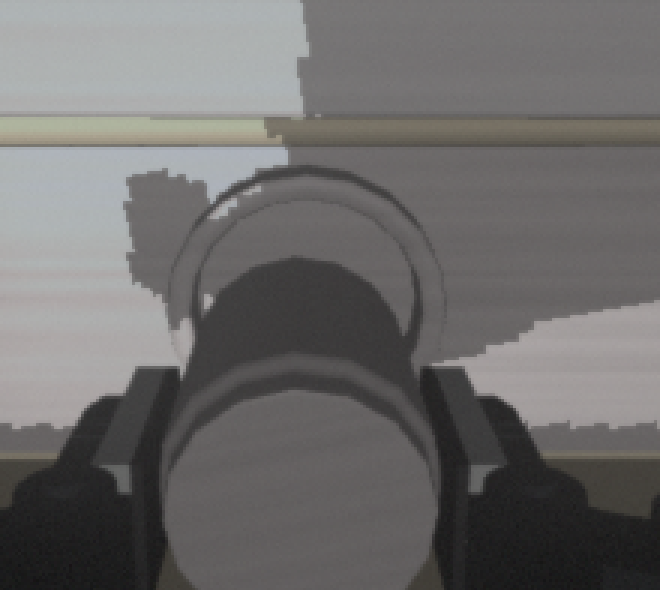

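The ring encloses the can's foot in the picture, centred about 1.5 mm to its right. I'm correcting for that and lowering.

carry_out(
  increments=[3.5,0.05,0.15,0,0,3.5,0,0,1.5,0,3.5,0,0,1.5,0,3.5,0,0,0.6,0,3.5,0,0,0,0],
)

```text
clock: 8.15
eef_pos: [0.6371, -0.0454, 0.081]
tool_rot: [0.085, 0.996, -0.0, -0.001]
ft_force: [-2.2, 0.6, 1.5]
grip_width: 0.0404
grasp_force: 61.3
```

carry_out(
  increments=[3.5,0,0,0,0,3.5,0,0,0.1,0,3.5,0,0,0.1,0,3.5,0,0,0,0,3.5,0,0,0,0],
)

```text
clock: 8.78
eef_pos: [0.6377, -0.0455, 0.0809]
tool_rot: [0.085, 0.996, -0.0, 0.0]
ft_force: [-4.0, 0.9, 9.4]
grip_width: 0.0407
grasp_force: 62.2
```

```bash
python3 - <<'E'
from h import *
np.set_printoptions(precision=4,suppress=True)
o=bot.get_obs();print(o["clock"],o["eef_pos"],o["ft_force"])
for n in("wrist",):
    c=bot.camera(n);P=cloud(c)
    print(n,"ring",circ(P,(.638,-.0445),.029,.0655,.0715,.042))
    print(n,"can",circ(P,(.638,-.0445),.021,.077,.106,.03))
    m=(np.hypot(P[...,0]-.638,P[...,1]+.045)<.017)&(P[...,2]>.1); print(np.median(P[m][:,2]))
E
```

```text
8.775 [ 0.6377 -0.0455  0.0809] [-3.9614  0.9381  9.4386]
wrist ring (1863, array([ 0.6378, -0.0447]), array([ 0.6057, -0.0758]), array([ 0.642 , -0.0131]))
wrist can (2180, array([ 0.637 , -0.0445]), array([ 0.6158, -0.0719]), array([ 0.6517, -0.0146]))
0.15822681905812033
```

carry_out(
  increments=[6.5,0,0,0,0,6.5,0,0,0,0,6.5,0,0,0,0,6.5,0,0,0,0,6.5,0,0,-1,0],
)

```text
clock: 9.45
eef_pos: [0.637, -0.0454, 0.0885]
tool_rot: [0.085, 0.996, -0.0, -0.001]
ft_force: [-0.1, -0.5, 0.7]
grip_width: 0.0648
grasp_force: 0.0
```

carry_out(
  increments=[6.5,0,0,-3,0,6.5,0,0,-5,0,6.5,0,0,-6,0,6.5,0,0,-1,0,6.5,0,0,0,0],
)

```text
clock: 10.07
eef_pos: [0.6385, -0.0455, 0.2409]
tool_rot: [0.085, 0.996, 0.0, 0.002]
ft_force: [-0.1, -0.3, -0.8]
grip_width: 0.0652
grasp_force: 0.0
```

```bash
python3 - <<'E'
from h import *
np.set_printoptions(precision=4,suppress=True)
o=bot.get_obs();print(o["clock"],o["eef_pos"],o["ft_force"])
c=bot.camera("side");save(c,"s4.png");P=cloud(c)
print("cantop",circ(P,(.638,-.046),.019,.108,.12,.03))
cv2.imwrite("pics/s4c.png",cv2.resize(c["pixels"][130:290,240:440],None,fx=3,fy=3))
for n in("wrist","side"):
    c=bot.camera(n);P=cloud(c)
    print(n,"cantop",circ(P,(.638,-.046),.015,.110,.12,.03))
    for t in("can","lug_l_mid","lug_r_mid","cover_end_l","bath"):
        for d in bot.place_of(c,t): 
            p=w(c,d["xyz"]);print(t,round(d["p"],2),p)
E
```

```text
10.075 [ 0.6385 -0.0455  0.2409] [-0.1015 -0.3248 -0.7587]
cantop (175, array([ 0.6363, -0.0458]), array([ 0.6149, -0.0665]), array([ 0.6556, -0.0284]))
wrist cantop (1288, array([ 0.6369, -0.0447]), array([ 0.6186, -0.0636]), array([ 0.6562, -0.0262]))
can 0.94 [ 0.6374 -0.0469  0.0545]
lug_l_mid 0.85 [0.5577 0.097  0.1605]
lug_l_mid 0.42 [ 0.5163 -0.1748  0.1428]
lug_r_mid 0.96 [ 0.5135 -0.1526  0.1545]
cover_end_l 0.93 [0.5616 0.1216 0.1398]
cover_end_l 0.77 [ 0.5139 -0.1748  0.1433]
bath 0.74 [ 0.5804 -0.0399 -0.0062]
bath 0.28 [ 0.5111 -0.1742  0.143 ]
side cantop (157, array([ 0.6343, -0.0468]), array([ 0.6166, -0.0652]), array([ 0.6534, -0.0259]))
can 0.92 [ 0.636  -0.0437  0.05  ]
can 0.81 [ 0.4327  0.4391 -0.001 ]
can 0.76 [ 0.3635  0.3913 -0.0006]
lug_l_mid 0.51 [0.558  0.0943 0.1562]
lug_r_mid 0.63 [ 0.5189 -0.1529  0.1583]
cover_end_l 0.92 [ 0.5112 -0.1799  0.1401]
cover_end_l 0.88 [0.5631 0.1156 0.1418]
```

View pics/s4c.png

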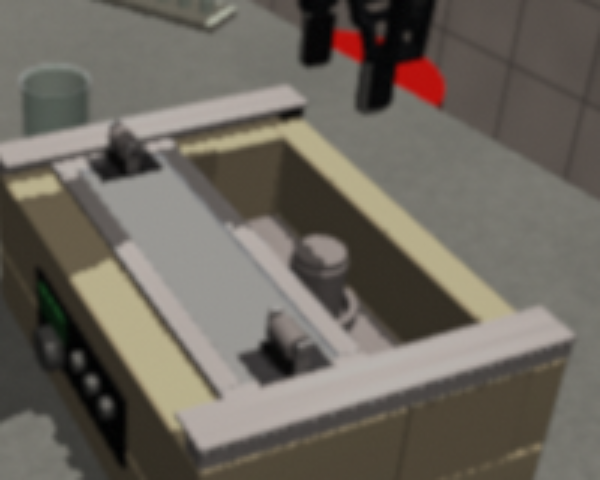

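The can stands upright in the ring, with its top at z ≈ 0.115. Next I close the fingers and turn the tool 90° so its 22 mm side faces the rollers.

carry_out(
  increments=[0,0,0,0,0.175,0,0,0,0,0.175,0,0,0,0,0.175,0,0,0,0,0.175,0,0,0,0,0.175],
)

```text
clock: 11.35
eef_pos: [0.6379, -0.0455, 0.2394]
tool_rot: [0.501, 0.865, 0.0, 0.0]
ft_force: [0.1, 0.2, 0.3]
grip_width: -0.0003
grasp_force: 0.0
```

carry_out(
  increments=[0,0,0,0,0.175,0,0,0,0,0.175,0,0,0,0,0.175,0,0,0,0,0.171,0,0,0,0,0],
)

```text
clock: 11.98
eef_pos: [0.6379, -0.0455, 0.2394]
tool_rot: [0.764, 0.645, 0.0, 0.0]
ft_force: [0.3, -1.1, 0.6]
grip_width: -0.0003
grasp_force: 0.0
```

```bash
cat >> h.py <<'E'
O=np.array([.581,-.0368,0]); B=R.from_euler("z",-9.66,degrees=True).as_matrix()
def tb(p): return (B.T@(np.array(p)-O))*1000
def fb(p): return O+B@(np.array(p)/1000)
E
python3 - <<'E'
from h import *
np.set_printoptions(precision=4,suppress=True)
o=bot.get_obs();print(o["clock"],o["eef_pos"],o["joint_pos"],o["ft_force"],o["grip_width"],tb(o["eef_pos"]))
for t in((-85,125,200),(-85,-125,200)):print(toolrel(o,fb(t),-9.66))
E
```

```text
11.975 [ 0.6379 -0.0455  0.2394] [-0.0712  0.5282  0.4503  1.4928 -0.      1.6676] [ 0.2612 -1.1014  0.6277] -0.0003324485280966857 [ 57.5408   0.981  239.3787]
(array([ 12.4109, -14.2469,   3.9357]), np.float64(0.0006228679072669231))
(array([-12.5891, -14.2624,   3.9364]), np.float64(0.0006228679072669231))
```

carry_out(
  increments=[0,2.4,-2.85,0,0,0,2.5,-2.85,0,0,0,2.5,-2.85,0,0,0,2.5,-2.85,0,0,0,2.5,-2.85,0,0],
)

```text
clock: 12.6
eef_pos: [0.5176, 0.1017, 0.2395]
tool_rot: [0.764, 0.646, 0.0, 0.0]
ft_force: [0.5, 0.2, -0.3]
grip_width: -0.0001
grasp_force: 0.0
```

carry_out(
  increments=[0,0,0,3,0,0,0,0,4,0,0,0,0,1.8,0,0,0,0,0,0,0,0,0,0,0],
)

```text
clock: 13.22
eef_pos: [0.5192, 0.101, 0.1524]
tool_rot: [0.764, 0.645, 0.001, 0.0]
ft_force: [0.4, 0.1, -0.3]
grip_width: -0.0001
grasp_force: 0.0
```

```bash
python3 - <<'E'
from h import *
np.set_printoptions(precision=4,suppress=True)
o=bot.get_obs();print(o["clock"],o["joint_pos"],o["ft_force"],tb(o["eef_pos"]))
c=bot.camera("wrist");save(c,"w5.png");P=cloud(c)
for n,s in(("l",(-44,125)),):
    Q=tb0=(P.reshape(-1,3)-O)@B*1000
    m=(np.hypot(Q[:,0]-s[0],Q[:,1]-s[1])<28)&(Q[:,2]>152)&(Q[:,2]<172);print(n,m.sum(),Q[m].min(0) if m.any() else 0,Q[m].max(0) if m.any() else 0)
E
```

```text
13.225 [ 0.1921  0.3427 -0.0656  1.1608  0.      1.9317] [ 0.3534  0.1036 -0.2992] [-84.0811 125.4483 152.3762]
l 2084 [-70.7381 115.7578 152.0189] [-34.7223 146.2702 171.0339]
```

View pics/w5.png

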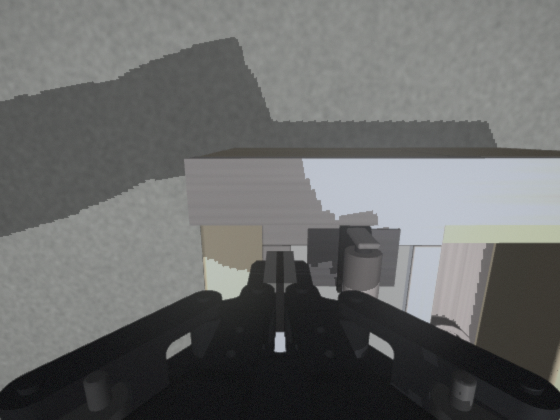

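```bash
python3 - <<'E'
from h import *
np.set_printoptions(precision=2,suppress=True)
c=bot.camera("wrist");P=cloud(c)
Q=(P.reshape(-1,3)-O)@B*1000
m=(Q[:,0]>-60)&(Q[:,0]<-30)&(Q[:,1]>100)&(Q[:,1]<160)&(Q[:,2]>156)&(Q[:,2]<174);q=Q[m]
print(m.sum(),np.percentile(q,[1,10,50,90,99],axis=0))
h,e=np.histogram(q[:,1],bins=np.arange(100,160,3));print(h,e[:1])
E
```

```text
2010 [[-53.32 118.6  156.93]
 [-52.06 122.85 161.13]
 [-45.76 133.77 166.95]
 [-38.91 145.21 169.08]
 [-36.3  145.98 169.89]]
[  0   0   0   0   0  12  73 200 217 221 228 228 393 108 109 221   0   0
   0] [100]
```

The roller is at (362,270), right of the fingertips at (281,265) and level with them, so it lies ahead along tool +y. I'll approach until I feel contact.

carry_out(
  increments=[0,0,0.7,0.1,0,0,0,0.6,0,0,0,0,0.5,0,0,0,0,0.3,0,0,0,0,0,0,0],
)

```text
clock: 13.95
eef_pos: [0.5384, 0.0972, 0.1499]
tool_rot: [0.765, 0.645, -0.001, -0.001]
ft_force: [-3.3, 0.9, 0.5]
grip_width: 0.0
grasp_force: 1.2
```

carry_out(
  increments=[0,0,0.4,0,0,0,0,0.4,0,0,0,0,0.4,0,0,0,0,0.4,0,0,0,0,0.4,0,0],
)

```text
clock: 14.58
eef_pos: [0.5544, 0.0945, 0.1489]
tool_rot: [0.764, 0.645, -0.003, -0.004]
ft_force: [-11.2, 1.3, 2.5]
grip_width: -0.0003
grasp_force: 5.7
```

carry_out(
  increments=[0,0,0.5,0,0,0,0,0.5,0,0,0,0,0.5,0,0,0,0,0.5,0,0,0,0,0,0,0],
)

```text
clock: 15.2
eef_pos: [0.5746, 0.0914, 0.1489]
tool_rot: [0.764, 0.645, -0.003, -0.004]
ft_force: [-10.0, 3.7, 1.4]
grip_width: 0.0001
grasp_force: 5.4
```

```bash
python3 - <<'E'
from h import *
np.set_printoptions(precision=4,suppress=True)
o=bot.get_obs();print(o["clock"],o["joint_pos"],o["ft_force"],B.T@o["ft_force"],tb(o["eef_pos"]))
c=bot.camera("side")
for c in(c,bot.camera("top")):
  for t in("cover_end_l","lug_l_mid","lug_r_mid"):
    for d in bot.place_of(c,t): print(t,round(d["p"],2),tb(w(c,d["xyz"])))
E
```

```text
15.2 [0.1562 0.4537 0.0938 1.2196 0.0029 1.896 ] [-9.9654  3.7487  1.4456] [-10.4531   2.0234   1.4456] [-27.835  125.3129 148.8631]
cover_end_l 0.7 [ -44.7219 -149.2455  139.8629]
cover_end_l 0.6 [ -9.0735 148.2189 138.2945]
lug_l_mid 0.6 [ -6.9623 127.2038 155.786 ]
lug_l_mid 0.31 [ -34.8275 -322.534    -2.22  ]
lug_r_mid 0.77 [ -40.189  -120.8822  156.5227]
cover_end_l 0.96 [ -43.0063 -151.5544  141.7503]
lug_r_mid 0.53 [ -36.7919 -125.5899  162.3688]
lug_r_mid 0.22 [ -8.4153 372.5709  -1.298 ]
```

carry_out(
  increments=[0,0,-1.5,0,0,0,0,0,-4,0,0,-5,-1,0,0,0,-5,-1,0,0,0,-5,-1,0,0],
)

```text
clock: 16.23
eef_pos: [0.5093, -0.0512, 0.1908]
tool_rot: [0.764, 0.645, 0.001, 0.001]
ft_force: [0.2, -0.6, -0.5]
grip_width: -0.0001
grasp_force: 0.0
```

carry_out(
  increments=[0,-5,-1,0,0,0,-5,-0.2,0,0,0,0,0,2,0,0,0,0,2,0,0,0,0,0,0],
)

```text
clock: 16.85
eef_pos: [0.4794, -0.1465, 0.1492]
tool_rot: [0.765, 0.644, -0.001, -0.001]
ft_force: [-0.5, -0.7, 0.4]
grip_width: -0.0
grasp_force: 0.0
```

```bash
cat > st.py <<'E'
from h import *
np.set_printoptions(precision=3,suppress=True)
o=bot.get_obs();print(o["clock"],o["joint_pos"],B.T@o["ft_force"],tb(o["eef_pos"]),toolrel(o,fb((0,0,0)),-9.66)[1])
E
python3 st.py
```

```text
16.85 [-0.296  0.296 -0.141  1.136 -0.     1.445] [-0.385 -0.806  0.443] [ -81.759 -125.209  149.201] -0.0019733419509521035
```

carry_out(
  increments=[0,0,0.9,0,0,0,0,0.6,0,0,0,0,0.4,0,0,0,0,0.4,0,0,0,0,0.4,0,0],
)

```text
clock: 17.48
eef_pos: [0.5037, -0.1499, 0.1495]
tool_rot: [0.765, 0.645, -0.002, -0.003]
ft_force: [-9.6, 1.6, 3.2]
grip_width: -0.0001
grasp_force: 5.2
```

carry_out(
  increments=[0,0,0.5,0,0,0,0,0.5,0,0,0,0,0.5,0,0,0,0,0.5,0,0,0,0,0.5,0,0],
)

```text
clock: 18.1
eef_pos: [0.5266, -0.154, 0.1487]
tool_rot: [0.765, 0.644, -0.003, -0.004]
ft_force: [-12.0, 2.0, 1.4]
grip_width: -0.0003
grasp_force: 5.6
```

```bash
python3 st.py
```

```text
18.1 [-0.284  0.392 -0.002  1.187 -0.001  1.457] [-12.199  -0.084   1.352] [ -33.964 -124.663  148.689] -0.001555173915926148
```

carry_out(
  increments=[0,0,0.4,0,0,0,0,0.5,0,0,0,0,0.5,0,0,0,0,0.5,0,0,0,0,0.4,0,0],
)

```text
clock: 18.73
eef_pos: [0.5492, -0.1582, 0.1485]
tool_rot: [0.765, 0.644, -0.004, -0.004]
ft_force: [-11.2, 0.5, 2.4]
grip_width: -0.0
grasp_force: 5.7
```

carry_out(
  increments=[0,0,0.5,0,0,0,0,0.4,0,0,0,0,0.3,0,0,0,0,0,0,0,0,0,0,0,0],
)

```text
clock: 19.35
eef_pos: [0.5612, -0.1605, 0.1486]
tool_rot: [0.765, 0.644, -0.004, -0.004]
ft_force: [-10.6, 0.3, 2.7]
grip_width: 0.0001
grasp_force: 5.3
```

```bash
python3 st.py
```

```text
19.35 [-0.278  0.459  0.101  1.223 -0.002  1.464] [-10.527  -1.467   2.662] [   1.234 -125.261  148.589] -0.0017957633553467652
```

carry_out(
  increments=[0,0,-1.5,0,0,0,0,0,-4,0,0,5,-1,0,0,0,5,-1,0,0,0,5,-1,0,0],
)

```text
clock: 19.98
eef_pos: [0.5476, -0.0042, 0.1908]
tool_rot: [0.765, 0.644, 0.001, 0.001]
ft_force: [1.5, 0.6, 0.3]
grip_width: 0.0
grasp_force: 0.0
```

carry_out(
  increments=[0,5,-1,0,0,0,5,0,0,0,0,0,0,2,0,0,0,0,2,0,0,0,0,0,0],
)

```text
clock: 20.6
eef_pos: [0.5531, 0.095, 0.1489]
tool_rot: [0.764, 0.645, -0.001, -0.001]
ft_force: [0.1, 1.7, -0.1]
grip_width: 0.0002
grasp_force: 0.0
```

```bash
python3 st.py
```

```text
20.6 [ 0.17   0.41   0.025  1.189 -0.     1.91 ] [-0.193  1.731 -0.114] [-49.588 125.231 148.875] -0.0007354747554250946
```

carry_out(
  increments=[0,0,0.9,0,0,0,0,0.6,0,0,0,0,0.4,0,0,0,0,0.4,0,0,0,0,0.4,0,0],
)

```text
clock: 21.22
eef_pos: [0.5783, 0.0902, 0.1498]
tool_rot: [0.765, 0.645, -0.002, -0.002]
ft_force: [-8.5, 0.5, 2.4]
grip_width: 0.0002
grasp_force: 4.3
```

carry_out(
  increments=[0,0,0.5,0,0,0,0,0.5,0,0,0,0,0.5,0,0,0,0,0.5,0,0,0,0,0.5,0,0],
)

```text
clock: 21.85
eef_pos: [0.6005, 0.0864, 0.1488]
tool_rot: [0.764, 0.645, -0.004, -0.004]
ft_force: [-11.5, 1.9, 1.7]
grip_width: 0.0005
grasp_force: 5.7
```

carry_out(
  increments=[0,0,0.5,0,0,0,0,0.5,0,0,0,0,0.5,0,0,0,0,0.4,0,0,0,0,0,0,0],
)

```text
clock: 22.48
eef_pos: [0.6196, 0.0835, 0.1486]
tool_rot: [0.764, 0.645, -0.003, -0.004]
ft_force: [-10.1, 1.5, 1.1]
grip_width: -0.0001
grasp_force: 5.3
```

```bash
python3 st.py
```

```text
22.475 [0.133 0.54  0.234 1.275 0.003 1.873] [-10.214  -0.236   1.125] [ 17.821 125.094 148.641] -0.0005260626279345034
```

carry_out(
  increments=[0,0,-1.5,0,0,0,0,0,-4,0,0,-5,-1,0,0,0,-5,-1,0,0,0,-5,-0.6,0,0],
)

```text
clock: 23.1
eef_pos: [0.5581, -0.0595, 0.1908]
tool_rot: [0.764, 0.645, 0.0, 0.001]
ft_force: [0.3, -0.3, 0.1]
grip_width: -0.0001
grasp_force: 0.0
```

carry_out(
  increments=[0,-5,0,0,0,0,-5,0,0,0,0,0,0,2,0,0,0,0,2,0,0,0,0,0,0],
)

```text
clock: 23.72
eef_pos: [0.5402, -0.1569, 0.1489]
tool_rot: [0.765, 0.644, -0.001, -0.001]
ft_force: [0.0, -0.2, -0.3]
grip_width: -0.0
grasp_force: 0.0
```

```bash
python3 st.py
```

```text
23.725 [-0.283  0.412  0.029  1.191 -0.     1.459] [ 0.059 -0.191 -0.312] [ -20.048 -125.243  148.87 ] -0.0020315516645491426
```

carry_out(
  increments=[0,0,0.9,0,0,0,0,0.6,0,0,0,0,0.4,0,0,0,0,0.4,0,0,0,0,0.4,0,0],
)

```text
clock: 24.35
eef_pos: [0.5648, -0.1605, 0.1496]
tool_rot: [0.765, 0.645, -0.002, -0.003]
ft_force: [-10.1, 2.4, 2.3]
grip_width: 0.0
grasp_force: 5.3
```

carry_out(
  increments=[0,0,0.5,0,0,0,0,0.5,0,0,0,0,0.5,0,0,0,0,0.4,0,0,0,0,0.1,0,0],
)

```text
clock: 24.98
eef_pos: [0.5831, -0.1639, 0.1487]
tool_rot: [0.765, 0.644, -0.003, -0.004]
ft_force: [-10.6, 1.4, 2.2]
grip_width: 0.0003
grasp_force: 5.5
```

```bash
cat > st2.py <<'E'
from st import *
for c in(bot.camera("side"),bot.camera("top")):
  for t in("cover_end_l","lug_l_mid","lug_r_mid"):
    for d in bot.place_of(c,t): 
        if d["p"]>.4: print(t,round(d["p"],2),tb(w(c,d["xyz"])))
E
python3 st2.py
```

```text
24.975 [-0.273  0.501  0.17   1.25  -0.001  1.467] [-10.658  -0.356   2.238] [  23.376 -124.907  148.706] -0.00150478759684651
cover_end_l 0.9 [  39.997 -153.015  140.082]
cover_end_l 0.67 [ 33.778 148.14  138.259]
lug_l_mid 0.48 [ 39.117 127.32  156.586]
lug_r_mid 0.46 [  47.76  -121.127  156.024]
cover_end_l 0.76 [  40.077 -150.915  143.813]
cover_end_l 0.59 [ 35.111 148.541 140.973]
lug_l_mid 0.7 [ 36.948 123.374 160.524]
```

carry_out(
  increments=[0,0,0.2,0,0,0,0,0.2,0,0,0,0,0.2,0,0,0,0,0.2,0,0,0,0,0.1,0,0],
)

```text
clock: 26.0
eef_pos: [0.5917, -0.1655, 0.1487]
tool_rot: [0.765, 0.644, -0.003, -0.004]
ft_force: [-11.3, 0.7, 2.1]
grip_width: -0.0001
grasp_force: 5.6
```

carry_out(
  increments=[0,0,0.1,0,0,0,0,0.1,0,0,0,0,0,0,0,0,0,0,0,0,0,0,0,0,0],
)

```text
clock: 26.62
eef_pos: [0.5937, -0.1658, 0.1487]
tool_rot: [0.765, 0.644, -0.003, -0.004]
ft_force: [-11.2, 1.5, 1.6]
grip_width: -0.0001
grasp_force: 5.4
```

```bash
python3 st.py
```

```text
26.625 [-0.272  0.523  0.206  1.264 -0.001  1.469] [-11.281  -0.386   1.64 ] [  34.168 -125.087  148.679] -0.0016384593404490738
```

carry_out(
  increments=[0,0,0.1,0,0,0,0,0.1,0,0,0,0,0,0,0,0,0,0,0,0,0,0,0,0,0],
)

```text
clock: 27.25
eef_pos: [0.5956, -0.1662, 0.1487]
tool_rot: [0.765, 0.644, -0.004, -0.004]
ft_force: [-10.4, 0.9, 1.3]
grip_width: -0.0001
grasp_force: 5.6
```

carry_out(
  increments=[0,0,0.1,0,0,0,0,0,0,0,0,0,0,0,0,0,0,0,0,0,0,0,0,0,0],
)

```text
clock: 27.88
eef_pos: [0.5962, -0.1664, 0.1487]
tool_rot: [0.765, 0.644, -0.004, -0.004]
ft_force: [-11.8, 1.3, 1.7]
grip_width: -0.0
grasp_force: 6.0
```

carry_out(
  increments=[0,0,0.1,0,0,0,0,0,0,0,0,0,0,0,0,0,0,0,0,0,0,0,0,0,0],
)

```text
clock: 28.5
eef_pos: [0.5968, -0.1665, 0.1486]
tool_rot: [0.765, 0.644, -0.004, -0.005]
ft_force: [-12.1, 1.4, 2.6]
grip_width: 0.0
grasp_force: 6.5
```

carry_out(
  increments=[0,0,0.1,0,0,0,0,0,0,0,0,0,0,0,0,0,0,0,0,0,0,0,0,0,0],
)

```text
clock: 29.12
eef_pos: [0.5974, -0.1666, 0.1485]
tool_rot: [0.765, 0.644, -0.004, -0.005]
ft_force: [-13.7, 2.2, 2.8]
grip_width: -0.0001
grasp_force: 6.9
```

The right end is against its stop: force climbs with no free travel. Now the left end.

carry_out(
  increments=[0,0,-1.8,0,0,0,0,0,-4,0,0,5,-1,0,0,0,5,-1,0,0,0,5,-0.8,0,0],
)

```text
clock: 29.75
eef_pos: [0.5839, -0.0105, 0.1909]
tool_rot: [0.765, 0.644, 0.001, 0.001]
ft_force: [1.3, -0.1, 0.2]
grip_width: -0.0001
grasp_force: 0.0
```

carry_out(
  increments=[0,5,0,0,0,0,5,0,0,0,0,0,0,2,0,0,0,0,2,0,0,0,0,0,0],
)

```text
clock: 30.38
eef_pos: [0.5994, 0.0871, 0.1487]
tool_rot: [0.764, 0.645, -0.001, -0.001]
ft_force: [-1.6, 0.5, -0.4]
grip_width: -0.0
grasp_force: 0.0
```

```bash
python3 st2.py
```

```text
30.375 [0.144 0.496 0.161 1.239 0.    1.884] [-1.642  0.268 -0.389] [ -2.69  125.176 148.684] -0.0007776282307037027
cover_end_l 0.87 [  52.776 -149.509  138.752]
cover_end_l 0.81 [ 35.502 148.892 139.506]
lug_r_mid 0.72 [  51.674 -121.601  158.454]
cover_end_l 0.91 [  56.835 -152.693  143.133]
lug_r_mid 0.42 [ 151.768 -300.466    0.375]
lug_r_mid 0.41 [  54.032 -128.607  163.256]
```

carry_out(
  increments=[0,0,0.9,0,0,0,0,0.5,0,0,0,0,0.4,0,0,0,0,0.4,0,0,0,0,0.4,0,0],
)

```text
clock: 31.4
eef_pos: [0.6225, 0.0827, 0.1492]
tool_rot: [0.764, 0.645, -0.003, -0.003]
ft_force: [-11.6, 1.6, 3.2]
grip_width: 0.0002
grasp_force: 5.5
```

carry_out(
  increments=[0,0,0.3,0,0,0,0,0.3,0,0,0,0,0.2,0,0,0,0,0.2,0,0,0,0,0,0,0],
)

```text
clock: 32.02
eef_pos: [0.6313, 0.0813, 0.1486]
tool_rot: [0.764, 0.645, -0.004, -0.004]
ft_force: [-10.3, 1.2, 1.6]
grip_width: -0.0001
grasp_force: 5.4
```

```bash
python3 st.py
```

```text
32.025 [0.127 0.563 0.273 1.291 0.002 1.867] [-10.374  -0.585   1.614] [ 29.733 124.823 148.573] -0.0004953963407802939
```

carry_out(
  increments=[0,0,0.1,0,0,0,0,0.1,0,0,0,0,0.1,0,0,0,0,0.1,0,0,0,0,0,0,0],
)

```text
clock: 32.65
eef_pos: [0.6351, 0.0806, 0.1485]
tool_rot: [0.764, 0.645, -0.004, -0.004]
ft_force: [-11.1, 2.1, 1.5]
grip_width: -0.0001
grasp_force: 5.4
```

carry_out(
  increments=[0,0,0.1,0,0,0,0,0.1,0,0,0,0,0,0,0,0,0,0,0,0,0,0,0,0,0],
)

```text
clock: 33.28
eef_pos: [0.637, 0.0804, 0.1485]
tool_rot: [0.764, 0.645, -0.004, -0.004]
ft_force: [-11.4, 1.7, 0.9]
grip_width: 0.0002
grasp_force: 5.4
```

carry_out(
  increments=[0,0,0.1,0,0,0,0,0,0,0,0,0,0,0,0,0,0,0,0,0,0,0,0,0,0],
)

```text
clock: 33.9
eef_pos: [0.6379, 0.0802, 0.1485]
tool_rot: [0.764, 0.645, -0.004, -0.004]
ft_force: [-10.2, 2.6, 1.1]
grip_width: 0.0
grasp_force: 5.4
```

carry_out(
  increments=[0,0,0.1,0,0,0,0,0,0,0,0,0,0,0,0,0,0,0,0,0,0,0,0,0,0],
)

```text
clock: 34.52
eef_pos: [0.6388, 0.0801, 0.1485]
tool_rot: [0.764, 0.645, -0.004, -0.004]
ft_force: [-11.7, 2.0, 1.6]
grip_width: 0.0003
grasp_force: 5.6
```

carry_out(
  increments=[0,0,0.1,0,0,0,0,0,0,0,0,0,0,0,0,0,0,0,0,0,0,0,0,0,0],
)

```text
clock: 35.15
eef_pos: [0.6394, 0.08, 0.1484]
tool_rot: [0.764, 0.645, -0.004, -0.004]
ft_force: [-11.3, 2.0, 1.5]
grip_width: 0.0001
grasp_force: 6.0
```

carry_out(
  increments=[0,0,0.1,0,0,0,0,0,0,0,0,0,0,0,0,0,0,0,0,0,0,0,0,0,0],
)

```text
clock: 35.78
eef_pos: [0.64, 0.0799, 0.1482]
tool_rot: [0.764, 0.645, -0.005, -0.005]
ft_force: [-13.3, 2.5, 1.6]
grip_width: -0.0001
grasp_force: 6.5
```

carry_out(
  increments=[0,0,-1,0,0,0,0,-1.5,0,0,0,0,-1,-3,0,0,0,-1,-5,0,0,0,-2,-5,0],
)

```text
clock: 36.4
eef_pos: [0.5818, 0.0899, 0.2812]
tool_rot: [0.765, 0.644, 0.0, 0.0]
ft_force: [0.4, 0.7, 0.9]
grip_width: -0.0002
grasp_force: 0.0
```

carry_out(
  increments=[0,0,-4,0,0,0,0,-4,0,0,0,0,-4,0,0,0,0,-3,0,0,0,0,0,0,0],
)

```text
clock: 37.02
eef_pos: [0.4327, 0.1156, 0.2811]
tool_rot: [0.764, 0.645, 0.001, 0.0]
ft_force: [0.3, 0.3, 0.5]
grip_width: 0.0004
grasp_force: 0.0
```

```bash
python3 st2.py; python3 -c "
from h import *
a=bot.camera('side');b=bot.camera('top')
x=cv2.resize(a['pixels'][130:290,240:440],(500,400));y=cv2.resize(b['pixels'][120:250,220:400],(300,217))
o=np.zeros((400,800,3),np.uint8);o[:,:500]=x;o[:217,500:]=y;cv2.imwrite('pics/f.png',o)
for n in('reagent','beaker','spanner'): print(n,[w(b,d['xyz']).round(4) for d in bot.place_of(b,n)[:1]])
P=cloud(b);print(circ(P,(.638,-.046),.015,.110,.12,.03))"
```

```text
37.025 [ 0.261  0.118 -0.016  1.435 -0.     2.001] [0.236 0.371 0.515] [-171.813  125.348  281.123] -0.00010063703039211656
cover_end_l 0.91 [ 52.238 148.686 140.742]
lug_l_mid 0.5 [ 51.219 124.6   155.083]
lug_r_mid 0.61 [  51.027 -125.225  154.747]
cover_end_l 0.84 [ 56.798 148.855 141.298]
cover_end_l 0.7 [  53.333 -154.906  144.015]
lug_l_mid 0.69 [ 51.036 124.091 160.528]
lug_l_mid 0.51 [-0.099 -3.242 -3.033]
lug_r_mid 0.69 [  53.545 -127.822  161.082]
reagent [array([ 0.5   , -0.3506, -0.0011])]
beaker [array([ 0.6365,  0.3286, -0.0024])]
spanner [array([ 6.757e-01, -3.604e-01,  4.000e-04])]
(0, None)
```

View pics/f.png

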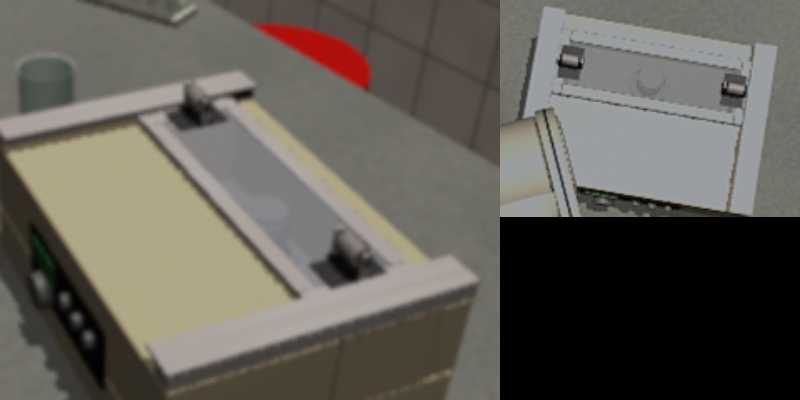

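The picture shows the cover square over the well, with the rollers at (572,60) and (734,88), both at x ≈ +52 mm in the bath's frame. The can is upright under the glass at (265,215), and the bottle, beaker and spanner haven't moved.

```bash
python3 -c "
from workcell import bot
print(bot.job_done())"
```

```text
the job is handed in; nothing more can be done
None
```

The steel can stands upright in the ring and the cover is home at both ends. My push readings peaked at about 14 N against the 17 N limit; the bystanders are where they were, and I handed the job in at about 37 s.

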